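# Refit the viewer's lens and screw down its retaining ring

## Robot

A 7-joint arm with a two-finger parallel gripper is mounted at the origin on a cart in front of the work surface, level with it; the furniture and walls round the work are solid. World frame = base frame: x ahead of the robot, y to its left, z up, the work surface at z = 0. Lengths are in m, angles in rad, forces in N, time in s.
With the tool pointing down it reaches from about 0.4 to 0.85 m from the base axis. Payload 4.5 kg.
Tool frame: the origin (TCP) lies midway between the tips of the shut fingers; the grasp point (between the pads) lies 19 mm behind it (r.grip_point_offset is the distance from the TCP to the grasp point, in m); z points along the fingers, y is the line along which they close (so a half turn about z gives the same grasp; the last joint's range is limited). The gripper opens to 88 mm and grips with 3 to 60 N. Pads are 18 mm wide; open, the fingers measure 123 mm over their backs; the gripper's body (75 mm by 187 mm) begins 45 mm behind the grasp point.
Start: joints at [-1.2, 0.689, -0.195, 1.565, 0.157, 0.902, -0.215], TCP at [0.207, 0.59, 0.204] pointing down, gripper open.
Joint ranges: [-3.01, 3.01], [-0.46, 2.08], [-1.47, 1.51], [0.13, 2.56], [-1, 4.14], [0.04, 2.09], [-2.66, 2.66]. Speed limits (rad/s): [2.57, 2.57, 3.14, 3.14, 3.14, 3.14, 3.14].

## Interface

Orientations are given as a unit quaternion [x, y, z, w].
In Python, from plant import r, optics gives the robot as it stands.
- The arm moves only by the shell command python3 -m pendant 'ROWS' [OPENING] [FORCE]. ROWS is JSON, a list of rows, each a list of 6 numbers: the shift along the tool's x, y, z as a fraction of full scale, then the turn, a rotation vector about the tool's x, y, z as a fraction of full scale. A call has 1 to 5 rows; each row shifts and turns the commanded pose from where the row before left it, along the tool's axes as they then stand; what a row does not reach is not made up. Full scale, the value 1, is 0.025 m for a shift and pi rad for a turn. A row lasts 1/12 s, in which the tool goes at most 41.7 mm and 7.16 degrees, less where a joint would pass 70% of its speed; a pose out of reach is approached as far as the arm can. A call with a number of a shift or a turn outside -1 to 1 is refused whole. A call with a gripper value outside its range is refused whole. OPENING is the opening, from -1 (shut) to 1 (fully open), set as the call begins (- or left out, the last holds). The fingers move at their own pace and stop on an object; FORCE is the grip in N (left out, the last holds). Time passes only in rows, so rows that do not move let the fingers close. It gives the time, the measured TCP pose, the force, the opening and the grip force at its end, in the units of the state.
- r.get_state(): the state, without advancing time (a new reading comes with each control period).
- optics.snapshot(name): name is "scene" or "top" or "wrist"; returns (picture, depth): 384x512x3 uint8, blue, green, red; 384x512 float32, m along the optical axis (not along the pixel's ray), 0 where there is no reading.
- optics.calibration(name): a dict with "vfov" (degrees; the focal length in pixels is half the picture's height over the tangent of half this angle, whatever the lens; pixels are square), "cx", "cy" (the principal point, pixels), "cam_to_world" (4x4, takes a point from camera to world coordinates); the wrist camera has in their place "tool_from_camera" (4x4, takes a point from camera to tool coordinates, whose origin is the TCP and whose axes are the flange's). Camera axes: x right, y up, looking along -z (the intrinsics and any distortion apply to the point x, -y, -z); pixel columns grow to the right and rows downward; lengths in m; the calibration is good to about 2 mm. A picture is of the moment at which its call begins: read the wrist's pose just before it. calibration takes no time and is no camera call.
- r.finish_job(): hands the job in; it is judged then, once.
The state is a dict: "clock": time; "q": joint angles; "qd": joint speeds; "joint_torque": joint torques, N m; "tool_pos": TCP position; "eef_rot": TCP orientation; "contact_force": force on the tool from outside, world axes, zero at the start; "moment": the same for the moment, N m; "opening": opening from 0.0 (shut) to 1.0 (fully open); "finger_force": force on a finger pad.
Only numpy, scipy, OpenCV 4.12 (cv2) and the standard library are available. Lean on these libraries where they do the work, as an engineer would, in place of code of your own. Each camera call takes 0.05 s, during which the arm holds its last target. There are 200 camera calls.

## Task

The magnifying lens of the specimen viewer lies loose on its deck: slide it along the deck until it drops fully into the round cell. Then swing the arm over the cell as far as its stop, and turn the retaining ring in the arm clockwise (seen from above) by its lugs until it is snug on the lens. Do not let the lens fall off the viewer, and leave the other things on the worktop where they are.

Things in the scene. Friction and masses are not known exactly. Their poses are not given: they have to be found in the camera images.
- viewer: low white fixed lamp housing with a flat grey deck, top 60 mm up. Origin on the worktop under the lens cell's centre. In its own frame the deck spans x -82..132, y -84..208 mm. The cell is a round bore, 104 mm, 10 mm deep. Round its -y half stands a stop fence 8 mm high, inner radius 53; the lens comes from +y. Arm pivot at x 106, y -39 mm
- cell_seat (a point): centre of the flat floor of the lens cell, 50 mm above the worktop
- lens: round lens in a dark rim, 100 mm diameter, 14 mm thick, 180 to 290 g, lying loose and flat on the deck on the +y side of the cell; origin at the centre of its underside, z up. Too wide to grip. In the cell its top stands 4 mm above the deck
- swing_arm (a joint): angle of the grey arm about its upright pivot: 0 = over the cell, at its stop; grows counterclockwise (from above) to 1.8 as it swings away; starts 1.2 to 1.5. Stays where left (friction 1 N m). Its round collar, 124 mm across, is centred 113 mm from the pivot, 10 to 28 mm above the deck: it clears a seated lens, not one lying on the deck
- push_pin (a point): centre of the top of the upright steel pin at the arm's free end, by which it is pushed: 12 mm diameter, 193 mm from the pivot; top 42 mm above the deck, free for 18 mm below its top
- retaining_ring: steel ring screwed in the arm's collar: bore 80 mm, knurled flange 114 mm across, two upright lugs on it; origin on the ring's axis; moves with the arm. It presses on the lens rim
- ring_turn (a joint): turn of the ring in its collar, rad: 0 = fully up, grows clockwise (from above); starts 0 to 0.5. It feeds down 2.5 mm a radian, meets a seated lens at about 3.0 and is snug at 3.05 to 3.1, where the push needed at a lug rises sharply past 10 N (with no lens it runs on to 3.5); stays where left. Friction 0.12 N m, up to 3 N at a lug
- lug_a (a point): centre of the top of one lug of the ring: 18 mm radially, 10 mm along the circle, 26 mm high, 46 mm from the ring's axis. With the ring fully up its top is 68 mm above the deck. With the arm closed this lug passes the arm's free end (above the pin) as the ring is tightened
- lug_b (a point): the same on the other lug, half a turn away
- swab_box: bystander: white box, 63 x 105 x 59 mm; origin under its centre
- stapler: bystander: stapler, 36 x 143 x 46 mm; origin under its centre
- booklet: bystander: dark blue handbook, 200 x 140 x 22 mm; origin under its centre
- marker_blue: bystander: marker pen, 17 x 134 x 17 mm; origin under its centre
- calculator: bystander: calculator, 118 x 72 x 15 mm; origin under its centre
There are look-alikes about, which are no part of the job. Leave any blue look-alike of the lens alone.

How it is judged:
On the way, in this order (a step that is already met when the one before it is completed fails the run):
1. the lens lies fully down in the cell, the arm still open (horizontal distance between lens and cell_seat below 0.004 m and z of lens in the frame of viewer below 0.0525 m and angle between lens's own z axis and vertical below 0.04 rad and value of joint swing_arm above 0.8 rad), for 0.2 s.
2. the arm is over the cell, at its stop (horizontal distance between lens and cell_seat below 0.004 m and z of lens in the frame of viewer below 0.0525 m and angle between lens's own z axis and vertical below 0.04 rad and value of joint swing_arm below 0.05 rad), for 0.2 s.
3. the ring presses on the lens (contact force between retaining_ring and lens above 3 N), for 0.2 s.
At the end, for the whole second after the job is handed in: The lens lies flat in the cell (centre within 4 mm, underside within 2.5 mm of the cell floor), the arm is within 0.05 rad of its stop over the cell, the ring bears on the lens with more than 3 N, and the lens is at rest (all of step 2 and contact force between retaining_ring and lens above 3 N and linear speed of lens below 0.01 m/s); the robot touches nothing.
It fails at once if the lens falls off the viewer's deck (z of lens in the frame of viewer below 0.035 m).
It fails at once if another thing on the worktop is pushed more than 30 mm (distance of any of swab_box, stapler, booklet, marker_blue, calculator from where it was at the start of the episode above 0.03 m).
It also fails if it takes over 70 s, if anything falls off the work surface, if the arm or the gripper's body presses on something with over 40 N, if the wrist force passes 120 N, or if a joint passes its speed limit or range.

## Working session

There is one attempt and no reset: what is moved stays moved. The work goes in short steps, Python scripts to look and compute and a shell command to move; the robot and the scene stay as the last step left them, time stands still between calls to the robot, and variables do not carry over. Pictures are saved under pics/ and viewed, at most 10 in all, crops included, and the job is handed in when it is done.

```bash
ls; mkdir -p pics; python3 - <<'E'
from plant import r, optics
import cv2,numpy as np
s=r.get_state(); print(s)
for n in("scene","top"):
    p,d=optics.snapshot(n); cv2.imwrite(f"pics/{n}0.png",p); np.save(f"{n}_d.npy",d)
    print(n,optics.calibration(n))
print(optics.calibration("wrist"))
E
```

```text
pics
{'clock': 0.0, 'q': array([-1.20017688,  0.68997696, -0.1945139 ,  1.56632858,  0.15731037,
        0.90246793, -0.2150758 ]), 'qd': array([ 7.91662159e-05, -3.54295250e-04,  1.23228691e-04,  1.59750429e-05,
       -3.20617143e-04, -1.07246122e-04, -2.60859782e-04]), 'joint_torque': array([-2.11457968e-04, -5.27543521e+01, -1.26676697e+00, -1.53433353e+01,
       -5.26316394e-02,  6.30933748e-03,  1.69477157e-04]), 'tool_pos': array([0.20638216, 0.58922432, 0.20311857]), 'eef_rot': array([ 1.67558988e-01,  9.85861647e-01, -8.90287227e-04, -8.35068230e-05]), 'contact_force': array([-0.23368897,  0.50707748, -0.77246701]), 'moment': array([0.00658049, 0.04476049, 0.01380921]), 'finger_force': 0.0, 'opening': 0.9977429667431914}
scene {'vfov': 53.730220704702134, 'cx': 257.8082365563913, 'cy': 192.94602587178133, 'cam_to_world': array([[ 6.39253617e-01,  3.25837169e-01, -6.96552190e-01,
        -4.01145542e-01],
       [-7.68995845e-01,  2.70330277e-01, -5.79281393e-01,
        -6.41613511e-01],
       [-4.52263044e-04,  9.05953465e-01,  4.23377036e-01,
         6.23871561e-01],
  
[... 172 characters left out ...]
m_to_world': array([[ 0.0214814 ,  0.98195144, -0.18790936,  0.17804894],
       [-0.99965752,  0.01828633, -0.01872046,  0.06037732],
       [-0.01494641,  0.18824715,  0.98200795,  1.8642896 ],
       [ 0.        ,  0.        ,  0.        ,  1.        ]])}
{'vfov': 65.49792536882045, 'cx': 257.39476971207495, 'cy': 190.15017246975478, 'tool_from_camera': array([[-3.76943093e-04,  9.55424545e-01,  2.95235155e-01,
         7.63815524e-02],
       [ 9.99999825e-01,  4.95010001e-04, -3.25170211e-04,
        -1.29377951e-04],
       [-4.56819955e-04,  2.95234981e-01, -9.55424564e-01,
        -1.81645539e-01],
       [ 0.00000000e+00,  0.00000000e+00,  0.00000000e+00,
         1.00000000e+00]])}
```

View pics/top0.png

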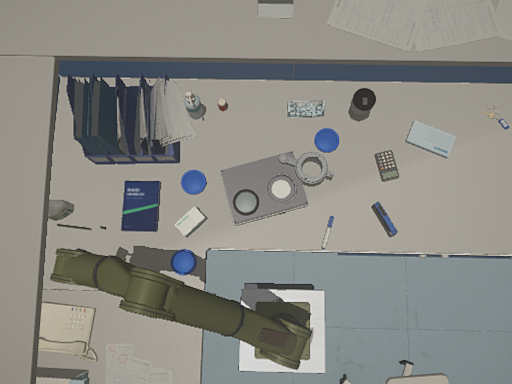

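View pics/scene0.png

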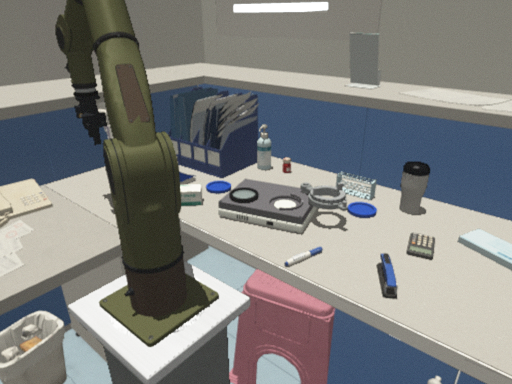

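Top view: the lens candidates are the dark-rimmed disc on the deck (245,202) and three blue look-alikes at (194,182), (326,140) and (183,262). I choose (245,202). The cell is at (282,188), the collar at (312,168) and the pivot near (287,158). Next is a close crop to check the choice.

```bash
cat > h.py <<'E'
from plant import r, optics
import cv2,numpy as np
from scipy.spatial.transform import Rotation as R
def ray(n,px,T=None):
    c=optics.calibration(n); f=192/np.tan(np.radians(c["vfov"]/2))
    if T is None: T=c["cam_to_world"]
    d=T[:3,:3]@np.array([(px[0]-c["cx"])/f,-(px[1]-c["cy"])/f,-1]); return T[:3,3],d
def atz(n,px,z,T=None):
    o,d=ray(n,px,T); return o+d*(z-o[2])/d[2]
def wristT(s):
    c=optics.calibration("wrist"); M=np.eye(4); M[:3,:3]=R.from_quat(s["eef_rot"]).as_matrix(); M[:3,3]=s["tool_pos"]
    return M@c["tool_from_camera"]
def proj(n,P,T=None):
    c=optics.calibration(n); f=192/np.tan(np.radians(c["vfov"]/2))
    if T is None: T=c["cam_to_world"]
    p=T[:3,:3].T@(np.asarray(P)-T[:3,3]); return np.array([c["cx"]+f*p[0]/-p[2],c["cy"]-f*p[1]/-p[2]])
def shot(name):
    s=r.get_state(); p,d=optics.snapshot("wrist"); cv2.imwrite(f"pics/{name}.png",p); np.savez(f"{name}.npz",p=p,d=d,T=wristT(s)); return s
E
python3 - <<'E'
from h import *
p=cv2.imread("pics/top0.png")
cv2.imwrite("pics/top0c.png",cv2.resize(p[140:230,210:340],None,fx=6,fy=6,interpolation=cv2.INTER_CUBIC))
for nm,px,z in[("lens",(245,202),.074),("cell",(282,188),.06),("collar",(312,168),.088),("pivot",(287,158),.09)]: print(nm,atz("top",px,z))
E
```

```text
lens [0.47030422 0.14944917 0.074     ]
cell [0.52955926 0.00993235 0.06      ]
collar [ 0.60353985 -0.10207072  0.088     ]
pivot [ 0.64048074 -0.00677337  0.09      ]
```

View pics/top0c.png

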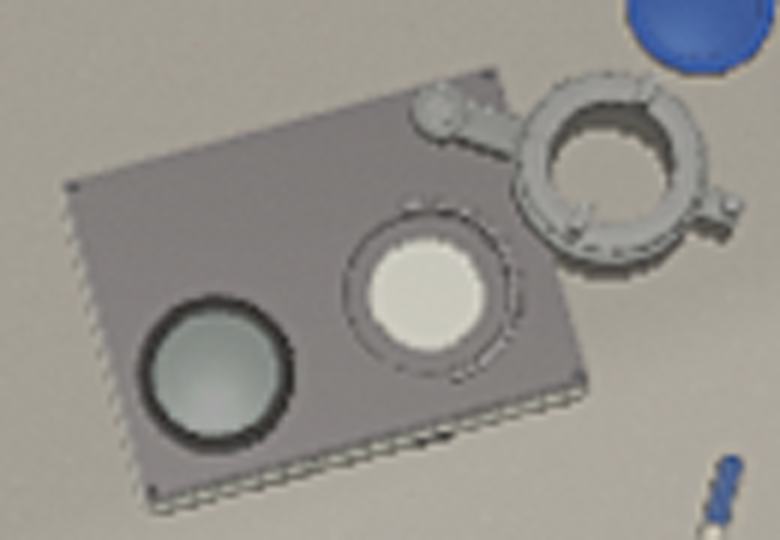

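The crop confirms it: the clear lens with the dark rim is at crop (215,372), the cell at (430,293), the collar at (612,168), the pin at (730,212) and the pivot at (437,110). Next I fit the viewer frame from the deck corners and plan the move there.

```bash
cat >> h.py <<'E'
def fit(loc,w):
    loc=np.array(loc,float);w=np.array(w)[:,:2];a=loc-loc.mean(0);b=w-w.mean(0)
    th=np.arctan2((a[:,0]*b[:,1]-a[:,1]*b[:,0]).sum(),(a*b).sum()); c,s=np.cos(th),np.sin(th);M=np.array([[c,-s],[s,c]])
    t=w.mean(0)-M@loc.mean(0); return th,t,(loc@M.T+t-w)
def go(p,xdir=None,s=None):
    "tool shift in units (25mm) first turning (about tool z, units pi), target with tool straight down and tool x along angle xdir"
    s=s or r.get_state(); Q=R.from_quat(s["eef_rot"]); x=Q.as_matrix()[:,0]; a=np.arctan2(x[1],x[0])
    if xdir is None: xdir=a
    G=R.from_matrix(np.array([[np.cos(xdir),np.sin(xdir),0],[np.sin(xdir),-np.cos(xdir),0],[0,0,-1]]))
    d=np.array(p)-s["tool_pos"]
    print("xang",round(a,3),"shift before turn",(Q.inv().apply(d)/.025).round(2),"turn",((Q.inv()*G).as_rotvec()/np.pi).round(3),"shift after turn",(G.inv().apply(d)/.025).round(2))
E
python3 - <<'E'
from h import *
c=np.array([(72,187),(490,75),(583,385),(152,492)])/6+[210,140]
L=[(.132,.208),(.132,-.084),(-.082,-.084),(-.082,.208)]
th,t,e=fit(L,[atz("top",p,.06) for p in c]); print(th,t,e*1000)
f=lambda x,y:t+R.from_euler('z',th).as_matrix()[:2,:2]@[x,y]
for nm,px,z in[("lens",(215,372),.074),("cell",(430,293),.06),("collar",(612,168),.088),("pivot",(437,110),.09)]: print(nm,atz("top",np.array(px)/6+[210,140],z))
print(f(0,0),f(.106,-.039))
v=f(0,.08); go([v[0],v[1],.32],th+np.pi/2)
E
```

```text
0.28047444502393437 [0.52467324 0.0121788 ] [[ 2.47092845  6.30496107]
 [ 4.13649142 -6.23009037]
 [ 0.37999079 -4.79648885]
 [-6.98741066  4.72161814]]
lens [0.47036423 0.14629661 0.074     ]
cell [0.52628714 0.01116546 0.06      ]
collar [ 0.60353985 -0.10207072  0.088     ]
pivot [0.6388924  0.00907077 0.09      ]
[0.52467324 0.0121788 ] [0.63732686 0.00404478]
xang 2.805 shift before turn [-17.79 -14.98  -4.64] turn [-0.     0.     0.304] shift after turn [-22.51   5.84  -4.67]
```

```bash

python3 -m pendant '[[0,0,-0.93,0,0,0.038],[0,0,-0.93,0,0,0.038],[0,0,-0.93,0,0,0.038],[0,0,-0.93,0,0,0.038],[0,0,-0.93,0,0,0.038]]' >/dev/null
python3 -m pendant '[[-0.5,0.13,0,0,0,0.038],[-0.7,0.2,0,0,0,0.038],[-0.9,0.25,0,0,0,0.038],[-0.98,0.254,0,0,0,0],[-0.98,0.254,0,0,0,0]]' 
python3 -m pendant '[[-0.98,0.254,0,0,0,0],[-0.98,0.254,0,0,0,0],[-0.98,0.254,0,0,0,0],[-0.98,0.254,0,0,0,0],[-0.98,0.254,0,0,0,0]]' >/dev/null
python3 -m pendant '[[-0.98,0.254,0,0,0,0],[-0.98,0.254,0,0,0,0],[-0.98,0.254,0,0,0,0],[-0.98,0.254,0,0,0,0],[-0.98,0.254,0,0,0,0]]' >/dev/null
python3 -m pendant '[[-0.98,0.254,0,0,0,0],[-0.98,0.254,0,0,0,0],[-0.98,0.254,0,0,0,0],[-0.9,0.254,0,0,0,0],[0,0,0,0,0,0]]' 
python3 - <<'E'
from h import *
shot("w1"); go([.5025,.089,.32],1.851)
E
```

```text
clock: 0.93
tool_pos: [0.27, 0.506, 0.3196]
eef_rot: [0.602, 0.799, -0.001, 0.0]
contact_force: [0.6, 0.4, 0.4]
opening: 0.998
finger_force: 0.0
clock: 2.18
tool_pos: [0.4515, 0.1983, 0.32]
eef_rot: [0.605, 0.796, -0.001, 0.001]
contact_force: [0.6, 0.3, 0.0]
opening: 1.001
finger_force: 0.0
xang 1.844 shift before turn [-4.88  0.81  0.  ] turn [-0.     0.    -0.002] shift after turn [-4.89  0.77 -0.  ]
```

View pics/w1.png

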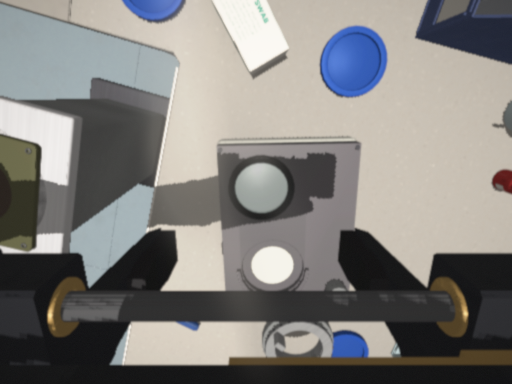

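Wrist view: the lens is at (262,188), the cell at (272,265) and the far deck edge runs (219,143) to (359,141). I'll triangulate against the top view using ellipse fits.

```bash
python3 - <<'E'
from h import *
z=np.load("w1.npz");T=z["T"];p=z["p"];d=z["d"]
g=cv2.cvtColor(p,cv2.COLOR_BGR2GRAY)
# dark rim
m=(g<60).astype(np.uint8); n,lab,st,ce=cv2.connectedComponentsWithStats(m)
for i in range(1,n):
    if st[i,4]>200 and 215<ce[i][0]<310 and 150<ce[i][1]<230: print(st[i],ce[i])
lid=lab[:,:]; 
print("depth lens/deck/cellfloor", [ (lambda P:P.round(3))(T[:3,:3]@(np.array([(u-257.39)/298.5,-(v-190.15)/298.5,-1])*d[v,u])+T[:3,3]) for u,v in[(262,188),(262,160),(340,240),(272,265),(242,190),(237,235),(288,345),(225,150),(355,150)]])
cv2.imwrite("pics/w1c.png",cv2.resize(p[130:290,205:370],None,fx=3.6,fy=3.6,interpolation=cv2.INTER_CUBIC))
E
```

```text
[231 159  64  62 811] [267.89765721 194.97903822]
depth lens/deck/cellfloor [array([0.472, 0.149, 0.074]), array([0.461, 0.19 , 0.076]), array([0.493, 0.214, 0.358]), array([0.528, 0.014, 0.052]), array([0.444, 0.137, 0.071]), array([0.456, 0.057, 0.06 ]), array([ 0.626, -0.189,  0.001]), array([0.405, 0.187, 0.062]), array([0.591, 0.239, 0.061])]
```

View pics/w1c.png

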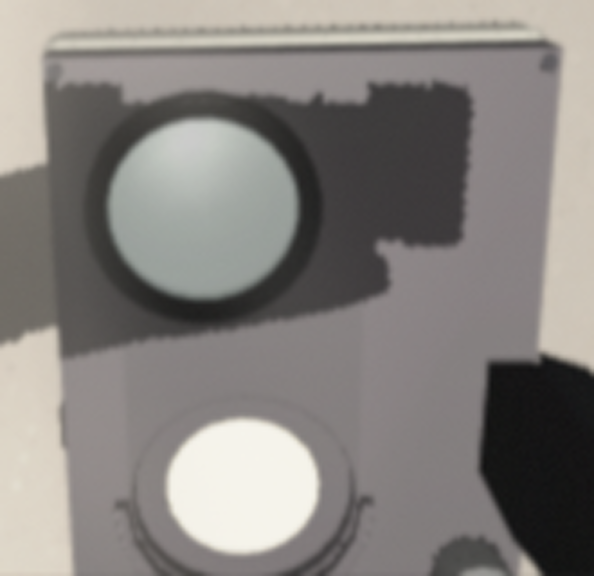

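```bash
python3 - <<'E'
from h import *
T=np.load("w1.npz")["T"]
q=lambda x,y:(205+x/3.6-.36,130+y/3.6-.36)
A=lambda x,y,z:atz("wrist",q(x,y),z,T)[:2]
lens=A(204,206,.074); lg=A(203.5,209,.073); cell=A(243,485.5,.05)
c1=A(45,50,.06);c2=A(560,47,.06);l2=A(72,576,.06);r2=A(540,360,.06)
print("lens",lens,lg,"cell",cell,"corner",c1,c2,np.linalg.norm(c2-c1))
ang=lambda v:np.arctan2(v[1],v[0])
print("th from",ang(c2-c1),ang(c1-l2)-np.pi/2,ang(c2-r2)-np.pi/2)
th=np.mean([ang(c2-c1),ang(c1-l2)-np.pi/2,ang(c2-r2)-np.pi/2]);M=R.from_euler('z',th).as_matrix()[:2,:2]
print("origin from corners",c1-M@[-.082,.208],c2-M@[.132,.208]); print("pivot",cell+M@[.106,-.039],"lens in viewer",M.T@(lens-cell))
print("top pixel check lens/cell",proj("top",[*lens,.074]),proj("top",[*cell,.05]), "scene",proj("scene",[*lens,.074]))
E
```

```text
lens [0.47093523 0.15032516] [0.4711819  0.14872768] cell [0.5288617  0.01437506] corner [0.39127027 0.19323149] [0.59447924 0.25083889] 0.21121670143776644
th from 0.27624061276815 0.28164968974512217 0.3091499656890717
origin from corners [0.52915076 0.01722873] [0.52723526 0.01384469]
pivot [0.64158067 0.00720328] lens in viewer [-0.01677732  0.14682107]
top pixel check lens/cell [244.77314118 201.83097745] [280.76349284 188.65237533] scene [242.84924032 192.9217259 ]
```

```bash
python3 - <<'E'
from h import *
go([.4455,.209,.10],1.974)
E
```

```text
xang 1.844 shift before turn [ 0.37 -0.09  8.8 ] turn [-0.     0.    -0.041] shift after turn [ 0.36 -0.04  8.8 ]
```

```bash

python3 -m pendant '[[0.2,-0.05,0.5,0,0,-0.02],[0.17,-0.04,0.9,0,0,-0.021],[0,0,0.95,0,0,0],[0,0,0.95,0,0,0],[0,0,0.95,0,0,0]]' 0.45 >/dev/null
python3 -m pendant '[[0,0,0.95,0,0,0],[0,0,0.95,0,0,0],[0,0,0.95,0,0,0],[0,0,0.95,0,0,0],[0,0,0.7,0,0,0]]'
python3 -m pendant '[[0,0,0.5,0,0,0],[0,0,0.5,0,0,0],[0,0,0.4,0,0,0],[0,0,0,0,0,0]]'
python3 - <<'E'
from h import *
shot("w2"); go([.5285+.0474*-.392,.0145+.0474*.92,.064],1.974)
E
```

```text
clock: 3.07
tool_pos: [0.4427, 0.2131, 0.0995]
eef_rot: [0.548, 0.836, -0.001, -0.001]
contact_force: [-0.1, -0.5, 0.1]
opening: 0.726
finger_force: 0.0
clock: 3.4
tool_pos: [0.4426, 0.2125, 0.0647]
eef_rot: [0.549, 0.836, -0.001, -0.001]
contact_force: [-0.4, 0.6, -0.0]
opening: 0.725
finger_force: 0.0
xang 1.98 shift before turn [-6.73 -0.01  0.06] turn [-0.001 -0.     0.002] shift after turn [-6.73  0.03  0.07]
```

View pics/w2.png

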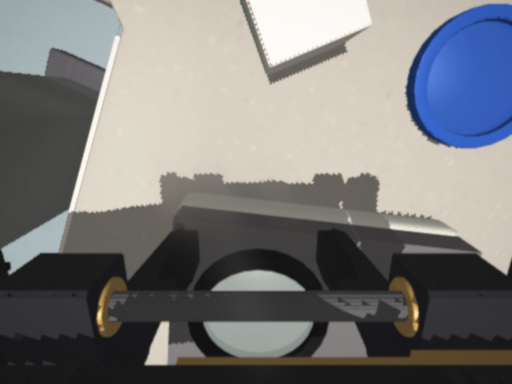

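The lens (258) sits centred between the fingers (185 and 335), so I push it.

```bash

python3 -m pendant '[[-0.4,0,0.03,0,0,0],[-0.4,0,0,0,0,0],[-0.4,0,0,0,0,0],[-0.4,0,0,0,0,0],[-0.4,0,0,0,0,0]]'
python3 -m pendant '[[-0.4,0,0,0,0,0],[-0.4,0,0,0,0,0],[-0.4,0,0,0,0,0],[-0.4,0,0,0,0,0],[-0.4,0,0,0,0,0]]'
python3 -m pendant '[[-0.4,0,0,0,0,0],[-0.4,0,0,0,0,0],[-0.3,0,0,0,0,0],[-0.2,0,0,0,0,0],[-0.2,0,0,0,0,0]]'
python3 -m pendant '[[-0.2,0,0,0,0,0],[-0.15,0,0,0,0,0],[-0.15,0,0,0,0,0],[-0.1,0,0,0,0,0],[0,0,0,0,0,0]]'
python3 - <<'E'
from h import *
go([.5285+.0474*-.392,.0145+.0474*.92,.064],1.974)
s=shot("w3"); z=np.load("w3.npz")
print(r.get_state()["contact_force"])
E
```

```text
clock: 3.87
tool_pos: [0.4649, 0.1644, 0.0661]
eef_rot: [0.55, 0.835, 0.0, 0.0]
contact_force: [-0.6, 0.3, -0.1]
opening: 0.722
finger_force: 0.0
clock: 4.28
tool_pos: [0.4842, 0.1192, 0.0657]
eef_rot: [0.549, 0.836, 0.0, -0.0]
contact_force: [-0.3, 0.1, 0.3]
opening: 0.727
finger_force: 0.0
clock: 4.7
tool_pos: [0.4989, 0.0853, 0.0656]
eef_rot: [0.549, 0.836, 0.0, -0.0]
contact_force: [-0.5, -0.2, 0.6]
opening: 0.726
finger_force: 0.0
clock: 5.12
tool_pos: [0.5049, 0.0715, 0.0657]
eef_rot: [0.55, 0.835, 0.0, 0.0]
contact_force: [-0.2, -0.0, 0.1]
opening: 0.726
finger_force: 0.0
xang 1.978 shift before turn [-0.57 -0.03  0.07] turn [0.    0.    0.001] shift after turn [-0.57 -0.02  0.07]
[ 0.16045531  0.06678946 -0.01816607]
```

View pics/w3.png

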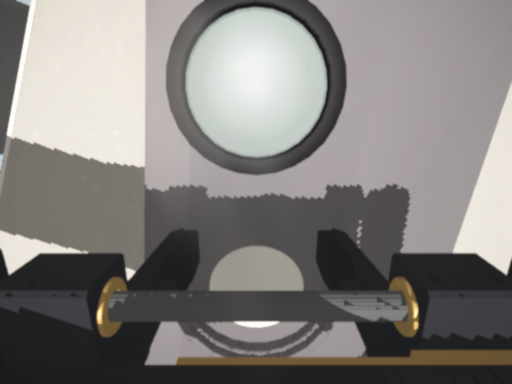

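```bash
python3 - <<'E'
from h import *
for n,px in(("w2",(258,307)),("w3",(256,81))):
    z=np.load(n+".npz"); T=z["T"]
    d=z["d"]; u,v=px; f=192/np.tan(np.radians(65.498/2))
    s=r.get_state()
    print(n,atz("wrist",px,.074,T), (T[:3,:3]@(np.array([(u-257.39)/f,-(v-190.15)/f,-1])*d[v,u])+T[:3,3]))
    M=T@np.linalg.inv(optics.calibration("wrist")["tool_from_camera"])
    for y in(-.032,.032): print(proj("wrist",(M@[0,y,0,1])[:3],T))
    print([d[240,180:200:4],d[230:260:6,185],d[230:260:6,330]])
p,d=optics.snapshot("top"); cv2.imwrite("pics/top1.png",p)
E
```

```text
w2 [0.46726143 0.15674373 0.074     ] [0.4333295  0.23523324 0.18149683]
[208.71518639 219.61025264]
[306.15068584 219.56995577]
[array([0.15017125, 0.14859423, 0.14793381, 0.14900777, 0.15446708],
      dtype=float32), array([0.20260966, 0.15304519, 0.14542386, 0.1396946 , 0.13653424],
      dtype=float32), array([0.21333463, 0.1537501 , 0.14681643, 0.14118692, 0.1361759 ],
      dtype=float32)]
w3 [0.47046793 0.14937684 0.074     ] [0.47045642 0.14940415 0.07341811]
[208.71518639 219.61025264]
[306.15068584 219.56995577]
[array([0.14897105, 0.14788233, 0.14840397, 0.14801423, 0.155006  ],
      dtype=float32), array([0.20296708, 0.15210263, 0.1466438 , 0.14180918, 0.13675052],
      dtype=float32), array([0.2024222 , 0.1534077 , 0.14650774, 0.14135323, 0.13611254],
      dtype=float32)]
```

```bash
python3 - <<'E'
from h import *
c=optics.calibration("wrist");f=192/np.tan(np.radians(c["vfov"]/2))
s=shot("w4")
z=np.load("w4.npz");d=z["d"];v,u=np.mgrid[:384,:512]
P=np.stack([(u-c["cx"])/f*d,-(v-c["cy"])/f*d,-d],-1)@c["tool_from_camera"][:3,:3].T+c["tool_from_camera"][:3,3]
for vv in range(216,270,6): print(vv,[tuple((P[vv,uu]*1000).round().astype(int)) for uu in(170,180,188,194,200)])
E
python3 - <<'E'
import cv2
a=cv2.imread("pics/w4.png")[190:300,140:380]
b=cv2.imread("pics/top1.png")[140:230,210:340]
b=cv2.resize(b,(480,332));a=cv2.resize(a,(720,330));import numpy as np
o=np.zeros((600,800,3),np.uint8);o[:330,:720]=a;o=o[:330,:720];cv2.imwrite("pics/w4c.png",o)
E
```

```text
216 [(np.int64(1), np.int64(-59), np.int64(5)), (np.int64(1), np.int64(-52), np.int64(5)), (np.int64(1), np.int64(-47), np.int64(5)), (np.int64(1), np.int64(-42), np.int64(4)), (np.int64(1), np.int64(-38), np.int64(4))]
222 [(np.int64(-4), np.int64(-59), np.int64(5)), (np.int64(-4), np.int64(-53), np.int64(6)), (np.int64(-3), np.int64(-47), np.int64(4)), (np.int64(-4), np.int64(-43), np.int64(4)), (np.int64(-4), np.int64(-39), np.int64(5))]
228 [(np.int64(-8), np.int64(-60), np.int64(5)), (np.int64(-8), np.int64(-53), np.int64(5)), (np.int64(-8), np.int64(-47), np.int64(5)), (np.int64(-8), np.int64(-43), np.int64(5)), (np.int64(-8), np.int64(-39), np.int64(4))]
234 [(np.int64(11), np.int64(-44), np.int64(-44)), (np.int64(11), np.int64(-39), np.int64(-44)), (np.int64(9), np.int64(-36), np.int64(-40)), (np.int64(9), np.int64(-33), np.int64(-40)), (np.int64(-13), np.int64(-39), np.int64(5))]
240 [(np.int64(10), np.int64(-43), np.int64(-49)), (np.int64(9), np.int64(-39), np.int64(-47)), (np.int64(8), np.int64(-35), np.int64(-46)), (np.int64(8), np.int64(-32), np.int64(-46)), (np.int64(-1
[... 256 characters left out ...]
64(5))]
252 [(np.int64(9), np.int64(-40), np.int64(-60)), (np.int64(9), np.int64(-36), np.int64(-59)), (np.int64(8), np.int64(-32), np.int64(-58)), (np.int64(2), np.int64(-32), np.int64(-47)), (np.int64(-26), np.int64(-40), np.int64(5))]
258 [(np.int64(9), np.int64(-39), np.int64(-65)), (np.int64(9), np.int64(-34), np.int64(-64)), (np.int64(5), np.int64(-33), np.int64(-57)), (np.int64(0), np.int64(-32), np.int64(-48)), (np.int64(-36), np.int64(-42), np.int64(14))]
264 [(np.int64(9), np.int64(-37), np.int64(-70)), (np.int64(9), np.int64(-33), np.int64(-70)), (np.int64(2), np.int64(-33), np.int64(-58)), (np.int64(-3), np.int64(-32), np.int64(-49)), (np.int64(-42), np.int64(-43), np.int64(16))]
```

View pics/w4c.png

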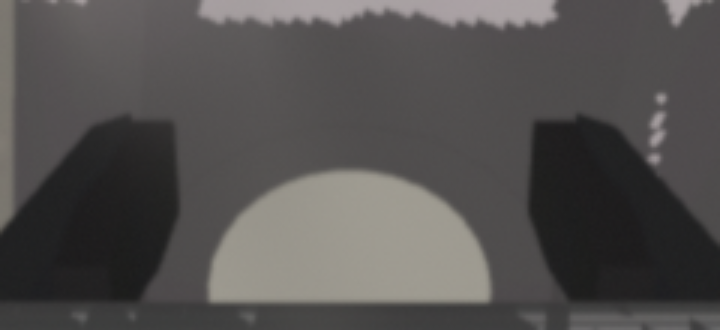

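Wrist depth shows the lens has not moved. The real fingertips sit about 37 mm behind the reported TCP, so the fingers passed over the lens. I'll check this with a gentle touch on the deck here.

```bash
python3 -c "
from plant import r; print(r.grip_point_offset)"
python3 -m pendant '[[0,0,0.3,0,0,0],[0,0,0.3,0,0,0],[0,0,0.2,0,0,0],[0,0,0.2,0,0,0],[0,0,0,0,0,0]]'
python3 -m pendant '[[0,0,0.1,0,0,0],[0,0,0.05,0,0,0],[0,0,0,0,0,0]]'
python3 -m pendant '[[0,0,0.08,0,0,0],[0,0,0,0,0,0]]'
python3 -m pendant '[[0,0,0.08,0,0,0],[0,0,0,0,0,0]]'
python3 -m pendant '[[0,0,0.08,0,0,0],[0,0,0,0,0,0]]'
```

```text
0.0187
clock: 5.68
tool_pos: [0.5038, 0.0719, 0.0394]
eef_rot: [0.549, 0.836, -0.001, -0.001]
contact_force: [-0.4, -0.4, 0.8]
opening: 0.724
finger_force: 0.0
clock: 5.93
tool_pos: [0.5046, 0.0719, 0.0367]
eef_rot: [0.549, 0.836, -0.0, -0.0]
contact_force: [0.9, -0.5, 0.1]
opening: 0.726
finger_force: 0.0
clock: 6.1
tool_pos: [0.5047, 0.072, 0.0348]
eef_rot: [0.549, 0.836, 0.0, 0.0]
contact_force: [-0.1, 0.5, 0.3]
opening: 0.725
finger_force: 0.0
clock: 6.27
tool_pos: [0.5046, 0.072, 0.0328]
eef_rot: [0.549, 0.836, -0.0, -0.0]
contact_force: [-0.9, -0.4, -1.7]
opening: 0.726
finger_force: 0.0
clock: 6.43
tool_pos: [0.5045, 0.0719, 0.0307]
eef_rot: [0.549, 0.836, -0.0, -0.0]
contact_force: [-0.2, 0.2, -0.6]
opening: 0.724
finger_force: 0.0
```

```bash

python3 -m pendant '[[0,0,0.08,0,0,0],[0,0,0,0,0,0]]' | grep -E "pos|force"
python3 -m pendant '[[0,0,0.08,0,0,0],[0,0,0,0,0,0]]'| grep -E "pos|force"
python3 -m pendant '[[0,0,0.06,0,0,0],[0,0,0,0,0,0]]'| grep -E "pos|force"
python3 -m pendant '[[0,0,0.06,0,0,0],[0,0,0,0,0,0]]'| grep -E "pos|force"
```

```text
tool_pos: [0.5046, 0.072, 0.0286]
contact_force: [-0.1, 0.3, -0.2]
finger_force: 0.0
tool_pos: [0.5045, 0.0719, 0.0266]
contact_force: [-0.4, 0.2, 0.8]
finger_force: 0.0
tool_pos: [0.5047, 0.072, 0.0257]
contact_force: [-1.6, 0.2, 5.0]
finger_force: 2.0
tool_pos: [0.5048, 0.072, 0.0256]
contact_force: [-3.2, -0.2, 20.3]
finger_force: 9.7
```

Contact comes at TCP z 0.026 on the 60 mm deck, so the tips lie about 34 mm behind the TCP. I'll go back behind the lens and repeat the push lower.

```bash

python3 -m pendant '[[0,0,-0.4,0,0,0],[0,0,-0.6,0,0,0],[0,0,-0.7,0,0,0],[0.5,0,0,0,0,0],[0.9,0,0,0,0,0]]' | grep -E "pos|force"
python3 -m pendant '[[0.95,0,0,0,0,0],[0.95,0,0,0,0,0],[0.95,0,0,0,0,0],[0.95,0,0,0,0,0],[0.95,0,0,0,0,0]]' | grep -E "pos|force"
python3 -m pendant '[[0,0,0,0,0,0],[0,0,0,0,0,0]]' | grep -E "pos|force"
python3 - <<'E'
from h import *
go([.4435,.214,.0305],1.974)
E
```

```text
tool_pos: [0.4927, 0.1017, 0.0676]
contact_force: [-0.8, 0.7, -0.1]
finger_force: 0.0
tool_pos: [0.4432, 0.2141, 0.0666]
contact_force: [0.4, 1.0, 0.1]
finger_force: 0.0
tool_pos: [0.4431, 0.2146, 0.0665]
contact_force: [0.0, -1.1, 0.1]
finger_force: 0.0
xang 1.982 shift before turn [-0.03  0.    1.44] turn [ 0.    -0.     0.003] shift after turn [-0.03  0.    1.44]
```

```bash

python3 -m pendant '[[0,0,0.7,0,0,0],[0,0,0.5,0,0,0],[0,0,0.24,0,0,0],[0,0,0,0,0,0]]' | grep -E "pos|force"
python3 -m pendant '[[-0.4,0,0,0,0,0.003],[-0.3,0,0,0,0,0],[-0.2,0,0,0,0,0],[-0.2,0,0,0,0,0],[-0.2,0,0,0,0,0]]' | grep -E "pos|force"
python3 -m pendant '[[-0.3,0,0,0,0,0],[-0.3,0,0,0,0,0],[-0.3,0,0,0,0,0],[-0.3,0,0,0,0,0],[-0.3,0,0,0,0,0]]' | grep -E "pos|force"
```

```text
tool_pos: [0.4435, 0.2115, 0.0295]
contact_force: [0.4, 0.3, -0.1]
finger_force: 0.0
tool_pos: [0.4569, 0.183, 0.0309]
contact_force: [-1.0, 2.2, 0.4]
finger_force: 0.9
tool_pos: [0.4712, 0.1482, 0.0305]
contact_force: [-1.8, 3.1, 2.8]
finger_force: 1.6
```

```bash

python3 -m pendant '[[-0.3,0,0,0,0,0],[-0.3,0,0,0,0,0],[-0.3,0,0,0,0,0],[-0.3,0,0,0,0,0],[-0.3,0,0,0,0,0]]' | grep -E "pos|force"
python3 -m pendant '[[-0.3,0,0,0,0,0],[-0.3,0,0,0,0,0],[-0.3,0,0,0,0,0],[-0.2,0,0,0,0,0],[-0.15,0,0,0,0,0]]' | grep -E "pos|force"
python3 -m pendant '[[-0.1,0,0,0,0,0],[0,0,0,0,0,0]]' | grep -E "pos|force"
python3 - <<'E'
from h import *
go([.5099,.0581,.0305],1.974); shot("w5")
d=np.load("w5.npz")["d"]
p,_=optics.snapshot("top"); cv2.imwrite("pics/top2.png",p)
p,_=optics.snapshot("scene"); cv2.imwrite("pics/scene2.png",p)
E
```

```text
tool_pos: [0.4856, 0.1135, 0.0304]
contact_force: [-1.1, 2.2, 3.9]
finger_force: 1.9
tool_pos: [0.4978, 0.0843, 0.0304]
contact_force: [-2.1, 2.9, 3.1]
finger_force: 1.9
tool_pos: [0.4987, 0.0822, 0.0304]
contact_force: [-0.5, 1.6, 1.2]
finger_force: 0.9
xang 1.968 shift before turn [-1.06  0.04 -0.  ] turn [-0.     0.    -0.002] shift after turn [-1.06  0.03 -0.01]
```

Now slow steps over the last 26 mm, watching the force.

```bash

python3 -m pendant '[[-0.2,0,0,0,0,0],[-0.2,0,0,0,0,0],[-0.15,0,0,0,0,0],[0,0,0,0,0,0]]' | grep -E "pos|force"
python3 -m pendant '[[-0.1,0,0,0,0,0],[-0.1,0,0,0,0,0],[0,0,0,0,0,0]]' | grep -E "pos|force"
python3 -m pendant '[[-0.08,0,0,0,0,0],[-0.08,0,0,0,0,0],[0,0,0,0,0,0]]' | grep -E "pos|force"
python3 - <<'E'
from h import *
go([.5099,.0581,.0305],1.974); shot("w6")
p=cv2.imread("pics/w6.png"); p2,d=optics.snapshot("scene"); q,_=optics.snapshot("top")
o=np.hstack([cv2.resize(p2[175:245,210:330],(400,233)),cv2.resize(q[150:215,230:340],(394,233))])
o2=np.zeros((384,o.shape[1],3),np.uint8); o2[:,:512]=p
cv2.imwrite("pics/m6.png",np.vstack([o[:216],o2]))
E
```

```text
tool_pos: [0.5044, 0.0689, 0.0304]
contact_force: [0.0, 0.4, 1.1]
finger_force: 0.3
tool_pos: [0.5062, 0.0649, 0.0305]
contact_force: [0.3, 0.1, 0.4]
finger_force: 0.2
tool_pos: [0.5076, 0.0613, 0.0303]
contact_force: [0.3, 0.2, 0.4]
finger_force: 0.2
xang 1.968 shift before turn [-0.15  0.04 -0.01] turn [-0.     0.    -0.002] shift after turn [-0.15  0.04 -0.01]
```

View pics/m6.png

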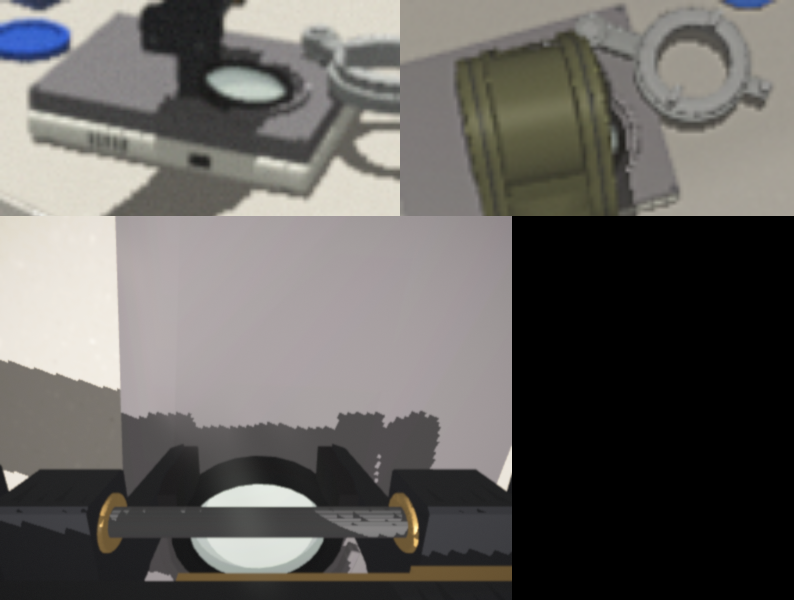

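The lens is at the cell and tilted or dropping, and the push force is almost gone. I'll push a little more, then back off and measure with depth.

```bash

python3 -m pendant '[[-0.1,0,0,0,0,0],[0,0,0,0,0,0]]' | grep -E "pos|force"
python3 -m pendant '[[-0.1,0,0,0,0,0],[0,0,0,0,0,0]]' | grep -E "pos|force"
python3 -m pendant '[[-0.1,0,0,0,0,0],[0,0,0,0,0,0]]' | grep -E "pos|force"
python3 -m pendant '[[0.3,0,0,0,0,0],[0.6,0,0,0,0,0],[0.3,0,-0.9,0,0,0],[0.9,0,-0.9,0,0,0],[0.9,0,-0.9,0,0,0]]' | grep -E "pos|force"
python3 -m pendant '[[0.6,0,-0.9,0,0,0],[0.9,0,-0.9,0,0,0],[0.9,0,-0.9,0,0,0],[0.5,0,-0.5,0,0,0],[0,0,0,0,0,0]]' | grep -E "pos|force"
python3 - <<'E'
from h import *
s=shot("w7");z=np.load("w7.npz");d=z["d"];T=z["T"]
f=192/np.tan(np.radians(65.498/2));v,u=np.mgrid[:384,:512]
W=np.stack([(u-257.39)/f*d,-(v-190.15)/f*d,-d],-1)@T[:3,:3].T+T[:3,3]
C=np.array([.5285,.0145]); rr=np.hypot(W[...,0]-C[0],W[...,1]-C[1])
for lo,hi in((0,.03),(.041,.047),(.06,.075)):
    m=(rr>lo)&(rr<hi)&(d>0)&(W[...,2]<.1)&(W[...,2]>.03)
    if m.sum()<10: print(lo,m.sum());continue
    A=np.c_[W[m][:,:2]-C,np.ones(m.sum())]; print(lo,m.sum(),np.linalg.lstsq(A,W[m][:,2],rcond=None)[0].round(4),np.median(W[m][:,2]).round(4))
E
```

```text
tool_pos: [0.5085, 0.0593, 0.0304]
contact_force: [-1.2, 0.7, -1.2]
finger_force: 0.2
tool_pos: [0.5096, 0.0568, 0.0304]
contact_force: [-0.0, 0.7, 0.7]
finger_force: 0.0
tool_pos: [0.5106, 0.0543, 0.0305]
contact_force: [0.3, -0.3, -0.3]
finger_force: 0.0
tool_pos: [0.4804, 0.1246, 0.0984]
contact_force: [0.1, 1.0, -0.5]
finger_force: 0.0
tool_pos: [0.4529, 0.1958, 0.1803]
contact_force: [-0.6, 0.7, 1.0]
finger_force: 0.0
0 1156 [-0.0096  0.0129  0.0625] 0.0624
0.041 485 [-0.0101  0.0466  0.0647] 0.0646
0.06 1455 [ 0.0014 -0.0004  0.0609] 0.0608
```

The depth fit puts the lens rim 4 mm above the deck and flat, so it is seated. Next I check the gripper body clearance and joint margins, and find the pin with the top camera's depth.

```bash
python3 - <<'E'
from h import *
s=r.get_state(); print(s["q"].round(2),s["clock"])
c=optics.calibration("wrist");f=192/np.tan(np.radians(c["vfov"]/2));d=np.load("w7.npz")["d"]
for px in((20,262),(50,275),(60,340),(100,270),(140,260),(115,310),(256,305),(256,375),(160,370)):
    u,v=px; print(px,(c["tool_from_camera"]@[(u-c["cx"])/f*d[v,u],-(v-c["cy"])/f*d[v,u],-d[v,u],1])[:3].round(3))
# top camera cloud of arm
p,d=optics.snapshot("top");np.save("topd2.npy",d);c=optics.calibration("top");f=192/np.tan(np.radians(c["vfov"]/2));T=c["cam_to_world"]
v,u=np.mgrid[:384,:512];W=np.stack([(u-c["cx"])/f*d,-(v-c["cy"])/f*d,-d],-1)@T[:3,:3].T+T[:3,3]
m=(W[...,2]>.07)&(W[...,2]<.14)&(W[...,0]>.52)&(W[...,0]<.7)&(W[...,1]<.03)&(W[...,1]>-.22)
sub=W[150:190,280:342]
cv2.imwrite("pics/x.png",p)
for row in range(150,186,2): print(row,' '.join('%3d'%(W[row,k,2]*1000) for k in range(284,340,2)))
for px in((331,175),(332,175),(331,176),(317,155),(306,177)): print(px,W[px[1],px[0]].round(3))
E
```

```text
[-0.51  0.56  0.02  2.   -0.02  0.59 -0.07] 12.7833
(20, 262) [-0.577 -0.99   0.92 ]
(50, 275) [ 0.034 -0.052 -0.116]
(60, 340) [ 0.021 -0.048 -0.123]
(100, 270) [ 0.034 -0.041 -0.114]
(140, 260) [-0.134 -0.16   0.178]
(115, 310) [ 0.025 -0.036 -0.118]
(256, 305) [ 0.025 -0.    -0.117]
(256, 375) [ 0.023 -0.    -0.135]
(160, 370) [ 0.023 -0.02  -0.134]
150  -3   4   0   3   4  -1  -2   7   6   3  -4   3  -3   1   4  -1   0  -4  13   4  17  11  14   0  12  -9  -5   0
152   5   0  59  65  61   5   0   0  -1  -2  -5   1  -4 107  80   2  -5   1  -4   0   4  11  10   2   2   1  -1   0
154  91  57  56  58  62   0   9   0   2  -2 105 100 107 102 101 109 101 127   5  -7   8   2   0  -2   2   8   1   6
156  92  85  60  71  63 -10   5   6  85 107  98 104  97  94 108  98 127 128 103  -4   4   3   1  -9   0   1   4   1
158  91  86  85  87  87  66   5  93 101 104 113  98  87  75  76  87 108 107  99  96   1  -1   0   0   5  -2   0  -8
160  84  94  93  77  89  82  87 107 104 105  87  -2   4  -2   2   1   4  85 103 106 100  -3   9   2   1  -2   0   5
162  90  96  86  77  84  88  89 105  97  89   3  
[... 814 characters left out ...]
20   3   4   3   2  -2  99 110 104  86  84  81  80  85  -1  -6   0
178  58  61  51  57  71  62  60  72  86 100 116 133 105  99  97  99 102  98  97  90   3   3 -11   0  -6  -3  -6   1
180  57  60  62  67  65  57  63  57  69  86  95 100 105 101 102 101  96  95  89  -2   1  -1   3  12   2   6   0  -6
182  56  52  63  67  49  68  62  58  50  -3  77  92  87  91  84  88  93  80   4  10   2   2  -3   0  -9   4  -7   2
184  58  58  61  64  61  66  60  66  54  -5   5   1   2  73  75  -1   0   3   6  -7   0   0   5   0   2  -1   0  -7
(331, 175) [ 0.575 -0.172  0.101]
(332, 175) [ 0.574 -0.175  0.105]
(331, 176) [ 0.574 -0.174  0.086]
(317, 155) [ 0.645 -0.118  0.123]
(306, 177) [ 0.559 -0.076  0.129]
```

```bash
python3 - <<'E'
from h import *
go([.576,-.174,.18],1.223)
E
```

```text
xang 1.97 shift before turn [-15.37  -1.14  -0.08] turn [0.    0.    0.238] shift after turn [-12.05   9.61  -0.09]
```

```bash

python3 -m pendant '[[0,0,0,0,0,0.039],[0,0,0,0,0,0.039],[0,0,0,0,0,0.039],[0,0,0,0,0,0.039],[0,0,0,0,0,0.039]]' -0.32 >/dev/null
python3 -m pendant '[[-0.3,0.24,0,0,0,0.039],[-0.75,0.6,0,0,0,0.004],[-0.75,0.6,0,0,0,0],[-0.75,0.6,0,0,0,0],[-0.75,0.6,0,0,0,0]]' >/dev/null
python3 -m pendant '[[-0.75,0.6,0,0,0,0],[-0.75,0.6,0,0,0,0],[-0.75,0.6,0,0,0,0],[-0.75,0.6,0,0,0,0],[-0.75,0.6,0,0,0,0]]' >/dev/null
python3 -m pendant '[[-0.75,0.6,0,0,0,0],[-0.75,0.6,0,0,0,0],[-0.75,0.6,0,0,0,0],[-0.75,0.6,0,0,0,0],[0,0,0,0,0,0]]' 
python3 - <<'E'
from h import *
go([.576,-.174,.0545],1.223)
s=shot("w8"); z=np.load("w8.npz");d=z["d"];T=z["T"]
f=192/np.tan(np.radians(65.498/2));v,u=np.mgrid[:384,:512]
W=np.stack([(u-257.39)/f*d,-(v-190.15)/f*d,-d],-1)@T[:3,:3].T+T[:3,3]
near=(np.hypot(W[...,0]-.576,W[...,1]+.174)<.03)&(W[...,2]>.07)&(W[...,2]<.11)
hi=near&(W[...,2]>.097); print(near.sum(),hi.sum(),W[hi].mean(0) if hi.any() else 0)
print("uv",u[hi].mean() if hi.any() else 0, v[hi].mean() if hi.any() else 0, proj("wrist",[.576,-.174,.102],T))
lug=(W[...,2]>.115)&(W[...,2]<.14)&(np.hypot(W[...,0]-.602,W[...,1]+.098)<.08); print(lug.sum(), W[lug].round(3)[:: max(1,lug.sum()//12)])
E
```

```text
clock: 14.5
tool_pos: [0.5569, -0.1218, 0.1764]
eef_rot: [0.822, 0.569, -0.002, 0.002]
contact_force: [-0.2, -0.8, 0.1]
opening: 0.341
finger_force: 0.0
xang 1.212 shift before turn [-1.66  1.45  4.89] turn [ 0.     0.002 -0.004] shift after turn [-1.7   1.43  4.88]
621 242 [ 0.58485793 -0.15680024  0.10241806]
uv 299.3057851239669 210.71487603305786 [296.017864   229.83634187]
695 [[ 0.56  -0.072  0.119]
 [ 0.559 -0.073  0.128]
 [ 0.567 -0.078  0.129]
 [ 0.573 -0.082  0.127]
 [ 0.564 -0.081  0.128]
 [ 0.565 -0.083  0.128]
 [ 0.643 -0.114  0.127]
 [ 0.64  -0.116  0.117]
 [ 0.641 -0.116  0.126]
 [ 0.641 -0.117  0.128]
 [ 0.642 -0.119  0.129]
 [ 0.646 -0.123  0.127]
 [ 0.646 -0.126  0.125]]
```

```bash
python3 - <<'E'
from h import *
z=np.load("w8.npz");d=z["d"];T=z["T"]
f=192/np.tan(np.radians(65.498/2));v,u=np.mgrid[:384,:512]
W=np.stack([(u-257.39)/f*d,-(v-190.15)/f*d,-d],-1)@T[:3,:3].T+T[:3,3]
rr=np.hypot(W[...,0]-.641,W[...,1]-.006)
h=(rr>.178)&(rr<.21)&(W[...,2]>.095)&(W[...,2]<.11)&(abs(W[...,0]-.576)<.03)
print(h.sum(),W[h].mean(0),np.median(W[h],0),u[h].mean(),v[h].mean(), proj("top",[*np.median(W[h],0)]))
# flange circle fit
m=(W[...,2]>.098)&(W[...,2]<.106)&(np.hypot(W[...,0]-.602,W[...,1]+.098)<.065)&~h
P=W[m]; q=np.hypot(P[:,0]-.602,P[:,1]+.098); 
(cx,cy),rad=cv2.minEnclosingCircle(P[:,:2].astype(np.float32)[q<.062]); print("flange",m.sum(),cx,cy,rad)
l=(W[...,2]>.124)&(W[...,2]<.134); a=l&(W[...,0]<.6)&(W[...,1]>-.1)&(W[...,0]>.53); b=l&(W[...,0]>.6)&(W[...,1]<-.09)
print("lugs",W[a].mean(0),W[b].mean(0),a.sum(),b.sum())
E
```

```text
82 [ 0.58168687 -0.17274584  0.10053229] [ 0.58192119 -0.17235116  0.10133949] 301.1585365853659 226.08536585365854 [331.05905602 173.10698086]
flange 6695 0.6062270998954773 -0.10055122524499893 0.05796295404434204
lugs [ 0.56511076 -0.07963019  0.12767898] [ 0.64657381 -0.12010728  0.12766431] 300 297
```

```bash
python3 - <<'E'
from h import *
go([.580,-.1745,.0545],1.246)
E
```

```text
xang 1.214 shift before turn [-1.75  1.68  4.87] turn [-0.     0.001 -0.01 ] shift after turn [-1.82  1.62  4.87]
```

```bash

python3 -m pendant '[[-0.85,0.84,0,0,0,-0.01],[-0.94,0.80,0,0,0,0],[0,0,0.8,0,0,0],[0,0,0.95,0,0,0],[0,0,0.6,0,0,0]]' | grep -E "pos|force"
python3 -m pendant '[[0,0,0.5,0,0,0],[0,0,0,0,0,0],[0,0,0,0,0,0]]' | grep -E "pos|force|clock"
python3 - <<'E'
from h import *
go([.580,-.1745,.0545],1.246)
E
```

```text
tool_pos: [0.5794, -0.169, 0.1161]
contact_force: [-0.3, -0.3, 0.0]
finger_force: 0.0
clock: 15.22
tool_pos: [0.5801, -0.1686, 0.1053]
contact_force: [0.0, -0.2, 0.5]
finger_force: 0.0
xang 1.253 shift before turn [-0.23  0.08  2.03] turn [-0.001  0.     0.002] shift after turn [-0.23  0.07  2.03]
```

```bash

python3 -m pendant '[[-0.23,0.08,0.5,0,0,0],[0,0,0.5,0,0,0],[0,0,0.4,0,0,0],[0,0,0,0,0,0]]' | grep -E "pos|force"
python3 -m pendant '[[0,0,0.3,0,0,0],[0,0,0.3,0,0,0],[0,0,0,0,0,0]]' | grep -E "pos|force|clock"
python3 - <<'E'
from h import *
go([.580,-.1745,.0545],1.246)
print(r.get_state()["contact_force"])
# arc plan: TCP on pin circle, tool x inward; per 6deg steps, in tool units (finger gap slack taken first)
a=np.radians(6); R_=.193
print("per 6deg: -y chord", R_*2*np.sin(a/2)/.025, "turn unit",6/180)
E
```

```text
tool_pos: [0.5803, -0.1749, 0.0698]
contact_force: [0.1, -0.2, -0.5]
finger_force: 0.0
clock: 15.8
tool_pos: [0.581, -0.1747, 0.0554]
contact_force: [-0.9, -0.2, -0.4]
finger_force: 0.0
xang 1.253 shift before turn [-0.   -0.04  0.04] turn [-0.001 -0.     0.002] shift after turn [-0.   -0.04  0.04]
[-0.87949884 -0.23386892 -0.40367583]
per 6deg: -y chord 0.8080671643910528 turn unit 0.03333333333333333
```

```bash

python3 -m pendant '[[0.01,-0.404,0,0,0,0.0167],[0.01,-0.404,0,0,0,0.0167],[0.01,-0.404,0,0,0,0.0167],[0.01,-0.404,0,0,0,0.0167],[0.01,-0.404,0,0,0,0.0167]]' | grep -E "pos|force"
python3 - <<'E'
from h import *
s=r.get_state();x,y,_=s["tool_pos"];print(np.hypot(x-.641,y-.006),np.degrees(np.arctan2(y-.006,x-.641))%360);go(s["tool_pos"])
E
```

```text
tool_pos: [0.5391, -0.1549, 0.0572]
contact_force: [5.4, -2.8, -5.6]
finger_force: 2.7
0.19043276316097207 237.6465338020919
xang 0.988 shift before turn [0. 0. 0.] turn [ 0.002 -0.    -0.   ] shift after turn [0. 0. 0.]
```

```bash

python3 -m pendant '[[0.01,-0.404,0.02,0,0,0.0167],[0.01,-0.404,0.02,0,0,0.0167],[0.01,-0.404,0.02,0,0,0.0167],[0.01,-0.404,0,0,0,0.0167],[0.01,-0.404,0,0,0,0.0167]]' | grep -E "pos|force"
python3 -m pendant '[[0.01,-0.404,0,0,0,0.0167],[0.01,-0.404,0,0,0,0.0167],[0.01,-0.404,0,0,0,0.0167],[0.01,-0.404,0,0,0,0.0167],[0.01,-0.404,0,0,0,0.0167]]' | grep -E "pos|force"
python3 - <<'E'
from h import *
s=r.get_state();x,y,_=s["tool_pos"];print(np.hypot(x-.641,y-.006),np.degrees(np.arctan2(y-.006,x-.641))%360);go(s["tool_pos"])
E
```

```text
tool_pos: [0.5018, -0.1236, 0.0567]
contact_force: [3.1, -5.7, 3.5]
finger_force: 2.8
tool_pos: [0.4724, -0.0821, 0.0564]
contact_force: [2.3, -5.0, 4.2]
finger_force: 2.8
0.1902169515706833 207.59054065263942
xang 0.46 shift before turn [0. 0. 0.] turn [ 0.002 -0.001 -0.   ] shift after turn [0. 0. 0.]
```

```bash

python3 -m pendant '[[0.01,-0.404,0,0,0,0.0167],[0.01,-0.404,0,0,0,0.0167],[0.01,-0.404,0,0,0,0.0167],[0.01,-0.404,0,0,0,0.0167]]' | grep -E "pos|force"
python3 -m pendant '[[0.01,-0.404,0,0,0,0.0167],[0.01,-0.404,0,0,0,0.0167],[0.01,-0.404,0,0,0,0.0167],[0.01,-0.3,0,0,0,0.0124],[0,0,0,0,0,0]]' | grep -E "pos|force"
python3 -m pendant '[[0,-0.2,0,0,0,0.008],[0,-0.1,0,0,0,0.004],[0,0,0,0,0,0]]' | grep -E "pos|force"
python3 -m pendant '[[0,-0.1,0,0,0,0.004],[0,0,0,0,0,0]]' | grep -E "pos|force"
python3 - <<'E'
from h import *
s=r.get_state();x,y,_=s["tool_pos"];print(np.hypot(x-.641,y-.006),np.degrees(np.arctan2(y-.006,x-.641))%360);go(s["tool_pos"])
E
```

```text
tool_pos: [0.4574, -0.0441, 0.0562]
contact_force: [0.3, -5.0, 5.1]
finger_force: 2.8
tool_pos: [0.4505, -0.004, 0.0557]
contact_force: [0.0, -0.7, 0.7]
finger_force: 0.4
tool_pos: [0.4501, 0.0028, 0.0555]
contact_force: [1.2, -4.1, 2.8]
finger_force: 2.0
tool_pos: [0.45, 0.0054, 0.0554]
contact_force: [0.7, -4.5, 3.2]
finger_force: 2.2
0.19099782408173474 180.18032826770562
xang 0.009 shift before turn [0. 0. 0.] turn [ 0.    -0.001 -0.   ] shift after turn [0. 0. 0.]
```

```bash

for i in 1; do
python3 -m pendant '[[0,-0.15,0,0,0,0.006],[0,-0.15,0,0,0,0.006],[0,0,0,0,0,0]]' | grep -E "pos|force"
python3 -m pendant '[[0,-0.1,0,0,0,0.004],[0,0,0,0,0,0]]' | grep -E "pos|force"
python3 -m pendant '[[0,-0.1,0,0,0,0.004],[0,0,0,0,0,0]]' | grep -E "pos|force"
python3 -m pendant '[[0,-0.1,0,0,0,0.004],[0,0,0,0,0,0]]' | grep -E "pos|force"
done
```

```text
tool_pos: [0.4498, 0.0136, 0.0553]
contact_force: [2.3, -3.4, 1.3]
finger_force: 1.6
tool_pos: [0.4498, 0.0159, 0.0552]
contact_force: [3.1, -4.3, 2.4]
finger_force: 1.9
tool_pos: [0.45, 0.0183, 0.0552]
contact_force: [2.8, -3.7, 2.0]
finger_force: 1.9
tool_pos: [0.4501, 0.0209, 0.0552]
contact_force: [2.2, -3.7, 3.5]
finger_force: 1.9
```

```bash

python3 -m pendant '[[0,-0.1,0,0,0,0.004],[0,0,0,0,0,0]]' | grep -E "pos|force"
python3 -m pendant '[[0,-0.1,0,0,0,0.004],[0,0,0,0,0,0]]' | grep -E "pos|force"
python3 -m pendant '[[0,-0.1,0,0,0,0.004],[0,0,0,0,0,0]]' | grep -E "pos|force"
python3 -m pendant '[[0,-0.1,0,0,0,0.004],[0,0,0,0,0,0]]' | grep -E "pos|force"
```

```text
tool_pos: [0.4502, 0.0234, 0.0552]
contact_force: [2.4, -4.2, 2.4]
finger_force: 1.9
tool_pos: [0.4504, 0.0259, 0.0552]
contact_force: [3.1, -4.7, 2.1]
finger_force: 1.9
tool_pos: [0.4506, 0.0275, 0.0552]
contact_force: [3.3, -6.0, 1.8]
finger_force: 2.9
tool_pos: [0.4509, 0.0274, 0.0552]
contact_force: [2.9, -10.7, 0.2]
finger_force: 5.3
```

The arm is at its stop: motion stalled and the force rose to 11 N. I back off, rise, and turn the wrist ccw over the ring while opening.

```bash

python3 -m pendant '[[0,0.2,0,0,0,0],[0,0.1,0,0,0,0],[0,0,-0.6,0,0,0],[0,0,-0.9,0,0,0],[0,0,-0.95,0,0,0]]' | grep -E "pos|force"
python3 -m pendant '[[0,0,-0.95,0,0,0],[0,0,-0.95,0,0,0],[0,0,-0.95,0,0,0],[0,0,-0.6,0,0,0],[0,0,0,0,0,0]]' 1 | grep -E "pos|force"
python3 - <<'E'
from h import *
print(r.get_state()["clock"],r.get_state()["q"].round(2));go([.5285,.0145,.2])
E
```

```text
tool_pos: [0.447, 0.0254, 0.1162]
contact_force: [0.7, 1.7, -0.3]
finger_force: 0.0
tool_pos: [0.4496, 0.0251, 0.2045]
contact_force: [-0.5, 0.8, -0.0]
finger_force: 0.0
20.4667 [-0.61  0.57  0.72  2.1  -0.6   0.69 -1.17]
xang -0.114 shift before turn [3.18 0.06 0.18] turn [-0.001 -0.     0.   ] shift after turn [3.18 0.06 0.18]
```

```bash

python3 -m pendant '[[0.8,0.02,0,0,0,-0.039],[0.85,0.12,0,0,0,-0.039],[0.8,0.24,0,0,0,-0.039],[0.6,0.24,0,0,0,-0.039],[0,0,0,0,0,-0.039]]' >/dev/null
python3 -m pendant '[[0,0,0,0,0,-0.039],[0,0,0,0,0,-0.039],[0,0,0,0,0,-0.039],[0,0,0,0,0,-0.039],[0,0,0,0,0,-0.039]]' >/dev/null
python3 -m pendant '[[0,0,0,0,0,-0.039],[0,0,0,0,0,-0.039],[0,0,0,0,0,-0.039],[0,0,0,0,0,-0.039],[0,0,0,0,0,-0.039]]' 
python3 - <<'E'
from h import *
print(r.get_state()["clock"],r.get_state()["q"].round(2));go([.5285,.0145,.2],np.radians(200))
E
```

```text
clock: 21.72
tool_pos: [0.5252, 0.014, 0.2013]
eef_rot: [0.649, 0.761, -0.001, -0.002]
contact_force: [0.8, 0.5, -0.4]
opening: 1.0
finger_force: 0.0
21.7167 [-0.2   0.57  0.15  1.87 -0.12  0.71  0.17]
xang 1.73 shift before turn [-0.    0.13  0.05] turn [-0.    -0.002 -0.561] shift after turn [-0.13 -0.03  0.05]
```

```bash
cat > lug.py <<'E'
from h import *
import sys
n=sys.argv[1]; shot(n); z=np.load(n+".npz");d=z["d"];T=z["T"]
f=192/np.tan(np.radians(65.498/2));v,u=np.mgrid[:384,:512]
W=np.stack([(u-257.39)/f*d,-(v-190.15)/f*d,-d],-1)@T[:3,:3].T+T[:3,3]
C=np.array([.5285,.0145]);rr=np.hypot(W[...,0]-C[0],W[...,1]-C[1])
l=((W[...,2]>.113)&(W[...,2]<.135)&(rr<.07)&(rr>.02)).astype(np.uint8)
k,lab,st,_=cv2.connectedComponentsWithStats(l)
for i in range(1,k):
    if st[i,4]>40:
        P=W[lab==i]; zt=np.percentile(P[:,2],90); t=P[P[:,2]>zt-.004].mean(0); print("lug",st[i,4],st[i,:4],t.round(4),zt.round(4),"ang",np.degrees(np.arctan2(t[1]-C[1],t[0]-C[0])).round(1),"r",np.hypot(*(t[:2]-C)).round(4))
m=(W[...,2]>.085)&(W[...,2]<.108)&(rr>.036)&(rr<.066)&(d>.2)
P=W[m]; print("flange n",m.sum(),P[:,2].mean(),np.percentile(P[:,2],[10,50,90]).round(4), "x",np.percentile(P[:,0],[.5,99.5]).round(4),"y",np.percentile(P[:,1],[.5,99.5]).round(4))
rp=np.hypot(W[...,0]-.641,W[...,1]-.006); h=(rp>.182)&(rp<.206)&(W[...,2]>.096)&(W[...,2]<.108)&(W[...,0]<.48)
if h.any(): t=W[h].mean(0); print("pin",h.sum(),t.round(4),"ang",np.degrees(np.arctan2(t[1]-.006,t[0]-.641))%360)
E
python3 lug.py w9
```

```text
lug 277 [272 128  18  24] [0.5378 0.0588 0.1278] 0.1287 ang 78.1 r 0.0453
lug 252 [237 218  16  24] [ 0.5196 -0.0306  0.1277] 0.1286 ang -101.1 r 0.046
flange n 6546 0.09995769082922434 [0.0887 0.1028 0.1038] x [0.4682 0.5925] y [-0.0407  0.0736]
pin 134 [0.4498 0.019  0.102 ] ang 176.11602568815633
```

Lug tops are at 78° and -101° at 0.128 m. The arm angle is 176°, the closed direction. I turn to finger line 106° and descend so the fingers are just ccw of the lugs.

```bash

python3 -m pendant '[[0,0,0,0,0,-0.0385],[0,0,0,0,0,-0.0385],[0,0,0,0,0,-0.0385],[0,0,0,0,0,-0.0385],[0,0,0,0,0,-0.0385]]' >/dev/null
python3 -m pendant '[[0,0,0,0,0,-0.0385],[0,0,0,0,0,-0.0385],[0,0,0,0,0,-0.0385],[0,0,0,0,0,-0.0385],[0,0,0,0,0,-0.0385]]' >/dev/null
python3 -m pendant '[[0,0,0,0,0,-0.0385],[0,0,0,0,0,-0.0385],[0,0,0,0,0,-0.0385],[0,0,0,0,0,-0.0385],[0,0,0,0,0,0]]'
python3 - <<'E'
from h import *
print(r.get_state()["q"].round(2));go([.5287,.0143,.0725],np.radians(196))
E
```

```text
clock: 23.02
tool_pos: [0.5256, 0.0133, 0.2017]
eef_rot: [-0.137, 0.991, 0.001, -0.002]
contact_force: [0.5, -0.3, -0.4]
opening: 1.003
finger_force: 0.0
[ 0.12  0.58 -0.36  1.86  0.28  0.76  1.45]
xang -2.866 shift before turn [-0.14 -0.01  5.17] turn [ 0.001 -0.001 -0.001] shift after turn [-0.13  0.    5.17]
```

```bash

python3 -m pendant '[[-0.14,0,0.8,0,0,0],[0,0,0.95,0,0,0],[0,0,0.95,0,0,0],[0,0,0.8,0,0,0],[0,0,0,0,0,0]]' | grep -E "pos|force"
python3 -m pendant '[[0,0,0.5,0,0,0],[0,0,0.5,0,0,0],[0,0,0.3,0,0,0],[0,0,0,0,0,0]]' | grep -E "pos|force"
python3 - <<'E'
from h import *
s=r.get_state();print(s["contact_force"].round(1),s["moment"].round(2));go([.5287,.0143,.0725],np.radians(196))
E
```

```text
tool_pos: [0.5267, 0.0137, 0.1115]
contact_force: [0.5, -0.6, 0.1]
finger_force: 0.0
tool_pos: [0.5294, 0.0137, 0.0819]
contact_force: [-0.2, -0.4, 0.4]
finger_force: 0.0
[-0.2 -0.4  0.4] [ 0.01  0.03 -0.01]
xang -2.87 shift before turn [0.02 0.03 0.38] turn [ 0.    -0.001 -0.002] shift after turn [0.02 0.03 0.38]
```

```bash

python3 -m pendant '[[0.02,0.03,0.2,0,0,0],[0,0,0.15,0,0,0],[0,0,0,0,0,0]]' | grep -E "pos|force"
python3 -m pendant '[[0,0,0,0,0,0.03],[0,0,0,0,0,0.03],[0,0,0,0,0,0.03],[0,0,0,0,0,0.03],[0,0,0,0,0,0.03]]' | grep -E "pos|force"
python3 - <<'E'
from h import *
s=r.get_state();print(s["contact_force"].round(1),s["moment"].round(2));go([.5287,.0143,.0725])
E
```

```text
tool_pos: [0.5295, 0.0142, 0.0738]
contact_force: [0.0, -0.7, -0.7]
finger_force: 0.0
tool_pos: [0.529, 0.0141, 0.074]
contact_force: [-0.5, -0.0, -2.1]
finger_force: 1.5
[-0.5 -0.  -2.1] [-0.04  0.15  0.09]
xang 2.939 shift before turn [0.01 0.01 0.06] turn [-0. -0.  0.] shift after turn [0.01 0.01 0.06]
```

Contact made with a moment of about 0.1 N m, so both lugs are being driven. I continue.

```bash

python3 -m pendant '[[0,0,0,0,0,0.03],[0,0,0,0,0,0.03],[0,0,0,0,0,0.03],[0,0,0,0,0,0.03],[0,0,0,0,0,0.03]]' | grep -E "pos|force"
python3 -m pendant '[[0,0,0,0,0,0.03],[0,0,0,0,0,0.03],[0,0,0,0,0,0.03],[0,0,0,0,0,0.03],[0,0,0,0,0,0.03]]' | grep -E "pos|force"
python3 -m pendant '[[0,0,0,0,0,0.03],[0,0,0,0,0,0.03],[0,0,0,0,0,0.03],[0,0,0,0,0,0.03],[0,0,0,0,0,0.03]]' | grep -E "pos|force"
python3 - <<'E'
from h import *
s=r.get_state();print(s["contact_force"].round(1),s["moment"].round(2),s["q"].round(2));go([.5287,.0143,.0705])
E
```

```text
tool_pos: [0.5293, 0.0141, 0.074]
contact_force: [0.1, 0.1, -2.7]
finger_force: 1.5
tool_pos: [0.5296, 0.0139, 0.0741]
contact_force: [0.1, -1.4, -3.1]
finger_force: 1.5
tool_pos: [0.5296, 0.0136, 0.0741]
contact_force: [0.2, -2.1, -2.2]
finger_force: 1.5
[ 0.2 -2.1 -2.2] [-0.48  0.07  0.08] [-0.23  0.78  0.2   1.97 -0.35  0.42  0.19]
xang 1.525 shift before turn [ 0.03 -0.04  0.14] turn [-0.  0. -0.] shift after turn [ 0.03 -0.04  0.14]
```

```bash

python3 -m pendant '[[0.03,-0.04,0.1,0,0,0.03],[0,0,0.05,0,0,0.03],[0,0,0,0,0,0.03],[0,0,0,0,0,0.03],[0,0,0,0,0,0.03]]' | grep -E "pos|force"
python3 -m pendant '[[0,0,0,0,0,0.03],[0,0,0,0,0,0.03],[0,0,0,0,0,0.03],[0,0,0,0,0,0.03],[0,0,0,0,0,0.03]]' | grep -E "pos|force"
python3 - <<'E'
from h import *
s=r.get_state();print(s["contact_force"].round(1),s["moment"].round(2),s["q"].round(2));go([.5287,.0143,.0705])
E
```

```text
tool_pos: [0.5285, 0.0142, 0.0703]
contact_force: [-0.9, -1.9, -2.8]
finger_force: 1.4
tool_pos: [0.5285, 0.0149, 0.0703]
contact_force: [-1.1, -2.0, -3.6]
finger_force: 1.4
[-1.1 -2.  -3.6] [-0.28  0.2   0.12] [-0.36  0.83  0.43  1.98 -0.72  0.48 -0.39]
xang 0.583 shift before turn [-0.01  0.02 -0.01] turn [-0. -0.  0.] shift after turn [-0.01  0.02 -0.01]
```

```bash
cat > m.py <<'E'
from h import *
s=r.get_state();x=R.from_quat(s["eef_rot"]).as_matrix()[:,0];print("xang",np.degrees(np.arctan2(x[1],x[0])).round(1),s["contact_force"].round(1),s["moment"].round(2),s["finger_force"],s["tool_pos"].round(4),s["clock"])
E
python3 -m pendant '[[0,0,0,0,0,0.02],[0,0,0,0,0,0.02],[0,0,0,0,0,0.02],[0,0,0,0,0,0.01],[0,0,0,0,0,0]]' >/dev/null; python3 m.py
python3 -m pendant '[[0,0,0,0,0,0.01],[0,0,0,0,0,0.01],[0,0,0,0,0,0]]' >/dev/null; python3 m.py
python3 -m pendant '[[0,0,0,0,0,0.01],[0,0,0,0,0,0]]' >/dev/null; python3 m.py
```

```text
xang 21.2 [-0.8 -2.  -1.5] [-0.48  0.19  1.02] 11.03249492123723 [0.5287 0.0148 0.0702] 26.9333
xang 17.5 [ 0.2 -2.4 -2.7] [-0.48  0.15  1.4 ] 15.42969239388043 [0.5288 0.0149 0.0702] 27.1833
xang 15.6 [ 0.2 -1.9 -1.5] [-0.55  0.18  1.59] 17.816572476058354 [0.5288 0.0149 0.0702] 27.35
```

The moment rose steeply to 1.6 N m (about 17 N a lug), so the ring should be snug. I back off, rise and measure the lugs.

```bash

python3 -m pendant '[[0,0,0,0,0,-0.02],[0,0,0,0,0,-0.03],[0,0,0,0,0,-0.03],[0,0,-0.5,0,0,0],[0,0,-0.9,0,0,0]]' >/dev/null
python3 -m pendant '[[0,0,-0.95,0,0,-0.03],[0,0,-0.95,0,0,-0.03],[0,0,-0.95,0,0,-0.03],[0,0,-0.95,0,0,-0.03],[0,0,0,0,0,0]]' >/dev/null
python3 m.py; python3 lug.py w10
```

```text
xang 51.5 [-0.2  0.7  0.8] [-0.03  0.06  0.01] 0.0 [0.5314 0.0149 0.2045] 28.1833
lug 237 [215 138  20  21] [0.53   0.0596 0.1207] 0.1218 ang 88.1 r 0.0452
lug 204 [276 213  17  20] [ 0.5279 -0.0318  0.1205] 0.1215 ang -90.7 r 0.0463
flange n 6236 0.09411506998948652 [0.0884 0.0956 0.0967] x [0.468  0.5927] y [-0.0445  0.0735]
pin 116 [0.45   0.0187 0.1018] ang 176.19056353411864
```

```bash
python3 - <<'E'
from h import *
p=cv2.imread("pics/w10.png"); q,_=optics.snapshot("scene")
cv2.imwrite("pics/f.png",np.hstack([cv2.resize(p[100:300,160:360],(400,400)),cv2.resize(q[160:260,190:290],(400,400))]))
E
```

```text
(no output)
```

View pics/f.png

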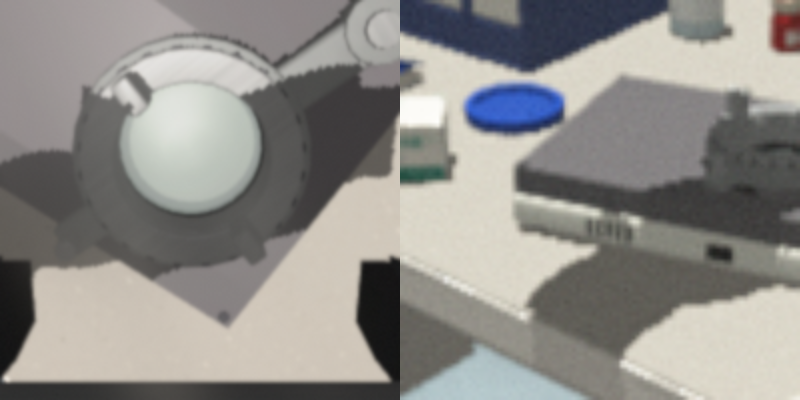

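The ring sits flat and centred over the lens (crop 190,150), the arm is closed and the gripper is clear of everything. I hand the job in.

```bash
python3 -c "
from plant import r; print(r.finish_job())"
```

```text
the job is handed in; nothing more can be done
None
```

The job is handed in: the lens is seated in the cell, the arm is at its stop, and the ring was turned about 170° clockwise until its resistance rose sharply (about 17 N a lug); its press on the lens could not be measured directly, and no verdict came back.

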